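# Dispense sample vials and lock the dispenser collar

## Task

Stand the open steel dish on the bench under the mouth of the vial dispenser's chute, then turn the dispenser's collar by its ear towards the open mark (the pair of thin bars) until all three vials have rolled out into the dish; do not handle the vials. Then turn the collar back so that its ear points at the locked mark (the single broad bar), and leave the dish with the vials standing under the chute. Do not disturb the wash bottle, the jar or the carton.

Things in the scene. Friction and masses are not known exactly. Their poses are not given: they have to be found in the camera images.
- dispenser: vial dispenser, fixed: cream drum, 122 mm dia., on a grey foot 170 mm dia.; aluminium flange 164 mm dia., top at 147 mm; lock collar on top. Origin: centre of its underside, on the vertical collar axis; x points along the chute, outwards. The chute (55 mm wide, walls 26 mm high) slopes down to its lip 115 mm from the axis, on a strut 79 to 91 mm from the axis: a dish can reach in to 92 mm
- collar (a joint): angle of the lock collar (rad), counter-clockwise from above positive; 0 = ear at the locked mark, 1.2 = at the open mark; range -0.15 to 1.4. Starts loosely off the locked mark. Its hanging gate blocks the chute below 0.5 and is clear of it above 1.05. Needs 2 to 3 N at the ear, stays where it is left. Locked means within 0.10 of 0
- collar_ear (a point): grip point of the collar's ear: an upright radial rib of the grey collar, 10 mm thick, 26 mm long radially (46 to 72 mm from the axis), rising 38 mm from the collar's top (z 165 mm) to 203 mm. The point is on its mid-plane, 59 mm from the axis, at z 190 mm
- collar_axis (a point): centre of the collar, on its axis, at the height of its top face (165 mm). The collar is a ring of 128 mm outer and 92 mm inner diameter, open in the middle: the vials are seen through it
- lock_mark (a point): the locked mark: one broad black bar (10 mm wide, 12 mm long, 3 mm high) on the flange, 75 mm from the collar axis; the point is on its top
- open_mark (a point): the open mark: a pair of thin black bars (3 mm wide each, 7 mm apart) on the flange, 75 mm from the collar axis; the point lies between them
- chute_lip (a point): middle of the chute's floor at its lower lip, 70 mm above the bench; the underside of the lip is 66 mm above the bench. Vials leave here at about 0.6 m/s and land 30 to 80 mm further out
- dish: open rectangular steel dish, 150 mm long (its x) by 66 mm wide (its y) by 50 mm high, walls and floor 4 mm, about 220 g; origin at the centre of its underside. It can be gripped from above across its width by both side walls
- vial1: white capped sample vial, a cylinder 26 mm in diameter and 34 mm long, about 25 g; origin at its middle, its y axis along its length. It lies across the sloping chute inside the drum, first in line, against the gate
- vial2: white capped sample vial, a cylinder 26 mm in diameter and 34 mm long, about 25 g; origin at its middle, its y axis along its length. It lies across the sloping chute inside the drum, second in line
- vial3: white capped sample vial, a cylinder 26 mm in diameter and 34 mm long, about 25 g; origin at its middle, its y axis along its length. It lies across the sloping chute inside the drum, third in line
- wash_bottle: bystander: brown wash bottle 66 mm in diameter, 170 mm high; origin at the centre of its underside
- jar: bystander: white jar 60 mm in diameter, 70 mm high; origin at the centre of its underside
- carton: bystander: open cardboard box 120 by 90 by 50 mm; origin at the centre of its underside
There are look-alikes about, which are no part of the job. What is shaped like the vial3 but yellow is not meant.

How it is judged:
By the outcome, as a careful person would: the job done as asked, in the order asked, and still so for the second after the job is handed in, with the robot touching nothing.
It also fails if it takes over 51 s, if anything falls off the work surface, if the arm or the gripper's body presses on something with over 40 N, if the wrist force passes 120 N, or if a joint passes its speed limit or range.

## Robot

A 7-joint arm with a two-finger parallel gripper is mounted at the origin on the work surface. World frame = base frame: x ahead of the robot, y to its left, z up, the work surface at z = 0. Lengths are in m, angles in rad, forces in N, time in s.
With the tool pointing down it reaches from about 0.4 to 0.875 m from the base axis. Payload 19.3 kg.
Tool frame: the origin (TCP) lies at the very end of the fingers, on their centre line; the grasp point (between the pads) lies 19 mm behind it; z points along the fingers, y is the direction in which the jaws open and shut (so a half turn about z gives the same grasp; the last joint's range is limited). The gripper opens to 85 mm and grips with 20 to 120 N. Pads are 22 mm wide; open, the fingers measure 114 mm over their backs; the gripper's body (76 mm by 85 mm) begins 54 mm behind the grasp point. The pads swing forward as they close: fully open they stand 13 mm farther back than shut.
Start: joints at [-1.252, 0.521, -0.036, 1.599, 0.021, 1.021, -0.113], TCP at [0.237, 0.578, 0.231] pointing down, gripper open.
Joint ranges: [-2.91, 2.91], [-0.3, 2.13], [-1.5, 1.42], [0.17, 2.43], [-1.26, 4.41], [0.16, 1.93], [-2.52, 2.52]. Speed limits (rad/s): [1.89, 1.89, 2.39, 2.39, 3.01, 3.01, 3.01].

## Interface

Orientations are given as [roll, pitch, yaw] about the fixed x, y, z axes, in that order (R = Rz(yaw) Ry(pitch) Rx(roll)).
In Python, from workcell import bot gives the robot as it stands. The module is installed in compiled form; this text tells all that it offers.
- The arm moves only by the shell command python3 -m inch 'ROWS' [FORCE]. ROWS is JSON, a list of rows, each an object of numbers: "dx", "dy", "dz": the shift along the tool's x, y, z in mm; "rx", "ry", "rz": the turn, a rotation vector about the tool's x, y, z in rad; "hand": the closure, from -1 (fully open) to 1 (shut), so that 0 is half open. In form: [{"dx": .., "dy": .., "dz": .., "rx": .., "ry": .., "rz": .., "hand": ..}, ...]. A call has 1 to 10 rows; each row shifts and turns the commanded pose from where the row before left it, along the tool's axes as they then stand; what a row does not reach is not made up. A row lasts 1/10 s, in which the tool goes at most 50 mm and 8.59 degrees, less where a joint would pass 70% of its speed; a pose out of reach is approached as far as the arm can. A call with a gripper value outside its range is refused whole. The fingers move at their own pace and stop on an object; FORCE is the grip in N (left out, the last holds). Time passes only in rows, so rows that do not move let the fingers close. It gives the time, the measured TCP pose, the force and the opening at its end, in the units of the state.
- bot.observe(): the state, without advancing time (a new reading comes with each control period).
- bot.grab_frame(name): name is "side" or "top" or "wrist"; returns (picture, depth): 384x512x3 uint8, red, green, blue; 384x512 float32, m along the optical axis (not along the pixel's ray), 0 where there is no reading.
- bot.get_calibration(name): a dict with "vertical_fov" (degrees; the focal length in pixels is half the picture's height over the tangent of half this angle, whatever the lens; pixels are square), "cx", "cy" (the principal point, pixels), "origin" and "orientation" of the camera in the world. Camera axes: x right, y down, z forward; pixel columns grow to the right and rows downward; lengths in m; the calibration is good to about 2 mm. A picture is of the moment at which its call begins: read the wrist's pose just before it. get_calibration takes no time and is no camera call; for the wrist camera it gives the pose at the moment of the call.
- bot.job_done(): hands the job in, once; it reports no verdict.
Trained networks look in the newest picture that a camera, given by its name, has taken for a name from the list of things; names that differ only in an ending like _2 or _b are one class to them, and where a whole thing is asked for, a point or a joint stands for the part that bears it (a point fixed in the world has none). Each returns a list of dicts, best first, with "score" (0 to 1); they miss things now and then, are a little off and sometimes report something else, mostly with a low value. They report only what shows in the picture. A call takes as long as a camera call. They do not tell look-alikes from the thing itself.
- bot.trace(camera, target): "region" (384x512 bool, what is visible of it) and "box" ([left, top, right, bottom] in pixels, round what is visible of it).
- bot.tip_of(camera, target): "centre" ([row, column] in pixels: a listed point, or the origin of a listed thing).
The state is a dict: "clock": time; "qpos": joint angles; "qd": joint speeds; "joint_efforts": joint torques, N m; "position": TCP position; "tool_rot": TCP orientation; "force": force on the tool from outside, world axes, zero at the start; "moment": the same for the moment, N m; "grip_width": finger opening in m.
Only numpy, scipy, OpenCV 4.12 (cv2) and the standard library are available. Lean on these libraries where they do the work, as an engineer would, in place of code of your own. Each camera call takes 0.05 s, during which the arm holds its last target.

## Working session

There is one attempt and no reset: what is moved stays moved. The work goes in short steps, Python scripts to look and compute and a shell command to move; the robot and the scene stay as the last step left them, time stands still between calls to the robot, and variables do not carry over. Pictures are saved under pics/ and viewed, and the job is handed in when it is done.

```bash
mkdir -p pics; ls; python3 - <<'E'
from workcell import bot
import cv2
o=bot.observe()
for k in o: print(k,o[k])
for n in("side","top"):
    p,d=bot.grab_frame(n); cv2.imwrite(f"pics/{n}0.png",p[:,:,::-1]); c=bot.get_calibration(n); print(n,c)
    import numpy as np; np.savez(f"{n}0.npz",p=p,d=d)
E
```

```text
pics
clock 0.0
qpos [-1.25217843  0.52203154 -0.03632539  1.59999959  0.02121969  1.02112633
 -0.11279316]
qd [-4.16384293e-06  2.23530298e-03 -3.30649751e-04  1.10680168e-03
  2.47834681e-05 -8.54426925e-04 -5.03758127e-04]
joint_efforts [ 2.23169613e-03 -9.27101970e+01  1.98080041e+00 -3.69906664e+01
  1.78648077e-02  8.53330566e-03  7.63592283e-07]
position [0.23684457 0.57801184 0.23071786]
tool_rot [-3.14041791e+00  1.03015203e-04  2.75278008e+00]
force [ 0.04421107 -0.54294104 -0.75812108]
moment [-0.00817856 -0.09002512  0.01558532]
grip_width 0.08572359581702818
side {'vertical_fov': 51.66968295930923, 'cx': 256.6537788369779, 'cy': 191.1941912511315, 'origin': array([ 0.62252833, -0.75098047,  0.85442226]), 'orientation': array([-2.30177566e+00, -2.36532777e-03,  6.91145753e-04])}
top {'vertical_fov': 46.61463486776326, 'cx': 255.13727513070356, 'cy': 187.72222173960313, 'origin': array([0.42877147, 0.04660767, 1.29318736]), 'orientation': array([-2.98000928, -0.00459095, -1.55629691])}
```

View pics/side0.png

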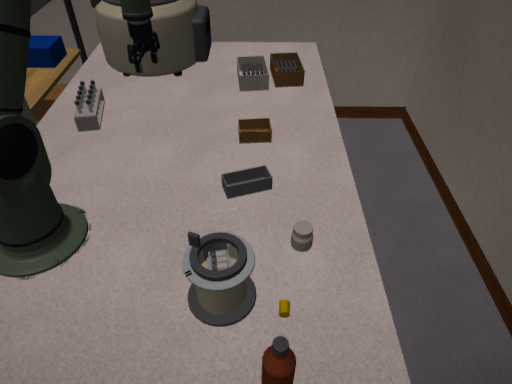

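View pics/top0.png

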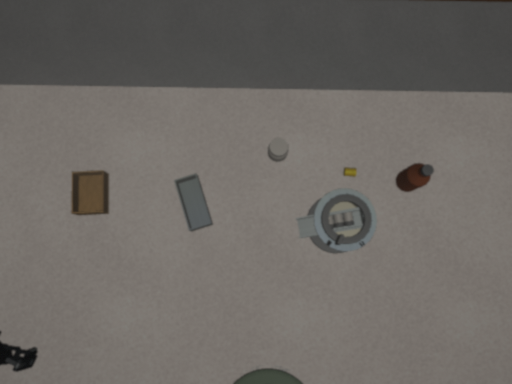

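The side view shows the dispenser at (221,270), the grey dish at (247,181), the jar at (302,236), the carton at (255,130), the bottle at (279,365) and a yellow look-alike vial at (284,308). In the top view the chute points left at (307,226), the dish is at (194,203) and the ear is near (337,240). Next I'll measure these.

```bash
cat > h.py <<'E'
import numpy as np, cv2
from scipy.spatial.transform import Rotation as R
from workcell import bot
def cal(n):
    c=bot.get_calibration(n); f=192/np.tan(np.radians(c['vertical_fov']/2))
    return f,c['cx'],c['cy'],np.array(c['origin']),R.from_euler('xyz',c['orientation']).as_matrix()
def onz(K,r,c,z):
    f,cx,cy,o,M=K; v=M@np.array([(c-cx)/f,(r-cy)/f,1]); return o+v*(z-o[2])/v[2]
def cloud(K,d):
    f,cx,cy,o,M=K; r,c=np.mgrid[:384,:512]
    return np.stack([(c-cx)/f*d,(r-cy)/f*d,d],-1)@M.T+o
def proj(K,p):
    f,cx,cy,o,M=K; q=(np.array(p)-o)@M; return np.stack([cy+f*q[...,1]/q[...,2],cx+f*q[...,0]/q[...,2]],-1)
E
python3 - <<'E'
from h import *
z={'collar_ear':.19,'collar_axis':.165,'lock_mark':.15,'open_mark':.147,'chute_lip':.07,'dish':0.004,'dispenser':0,'jar':0,'wash_bottle':0,'carton':0,'vial1':.1}
for n in('top','side'):
    K=cal(n)
    for t,h in z.items():
        for q in bot.tip_of(n,t)[:2]:
            print(n,t,round(q['score'],2),np.round(q['centre'],1),np.round(onz(K,*q['centre'],h),3))
for n in('top','side'):
    d=np.load(n+'0.npz')['d'];C=cloud(cal(n),d)
    t=bot.trace(n,'dish')
    for q in t[:2]:
        m=q['region'];P=C[m]
        P2=P[(P[:,2]>.04)&(P[:,2]<.06)]
        print(n,q['score'],q['box'],P.mean(0),len(P2),np.percentile(P[:,2],[2,50,98]))
        if len(P2)>10:
            print(cv2.minAreaRect(P2[:,:2].astype(np.float32)))
        print(cv2.minAreaRect(P[:,:2].astype(np.float32)))
p=np.load('top0.npz')['p'];cv2.imwrite('pics/topc.png',cv2.resize(p[170:270,280:400,::-1],None,fx=6,fy=6,interpolation=2))
p=np.load('side0.npz')['p'];cv2.imwrite('pics/sidec.png',cv2.resize(p[220:330,170:300,::-1],None,fx=6,fy=6,interpolation=2)[:600])
E
```

```text
top collar_ear 0.56 [236.  342.6] [ 0.491 -0.173  0.19 ]
top collar_axis 0.71 [220.3 347.4] [ 0.533 -0.191  0.165]
top lock_mark 0.61 [241.4 329.8] [ 0.479 -0.148  0.15 ]
top open_mark 0.83 [243.8 364.8] [ 0.475 -0.238  0.147]
top chute_lip 0.77 [229.3 297.5] [ 0.515 -0.074  0.07 ]
top dish 0.72 [201.7 194.5] [0.595 0.22  0.004]
top dispenser 0.57 [222.  336.2] [ 0.542 -0.193  0.   ]
top dispenser 0.56 [219.6 347.3] [ 0.55  -0.226  0.   ]
top wash_bottle 0.9 [182.2 405.6] [ 0.663 -0.4    0.   ]
top wash_bottle 0.71 [151.7 278.2] [ 0.749 -0.023  0.   ]
top carton 0.9 [196.4  93.2] [0.607 0.517 0.   ]
top carton 0.5 [223.9 349.1] [ 0.537 -0.231  0.   ]
top vial1 0.68 [220.1 339. ] [ 0.539 -0.182  0.1  ]
top vial1 0.64 [217.6 345.3] [ 0.546 -0.199  0.1  ]
side collar_ear 0.97 [240.2 193.8] [ 0.485 -0.172  0.19 ]
side collar_axis 0.64 [253.2 219.4] [ 0.541 -0.188  0.165]
side lock_mark 0.79 [242.  193.4] [ 0.477 -0.143  0.15 ]
side lock_mark 0.54 [274.1 188.8] [ 0.477 -0.234  0.15 ]
side open_mark 0.9 [272.2 189.9] [ 0.479 -0.226  0.147]
side chute_lip 0.24 [138.9 254.9] [0.617 0.396 0.0
[... 710 characters left out ...]
0.10667336732149124), 34.193546295166016)
side 0.7 [219.4, 164.6, 271.4, 201.4] [0.59022546 0.21440458 0.02986005] 324 [-0.0004593   0.02709746  0.05148767]
((0.5901674628257751, 0.2195461243391037), (0.15065927803516388, 0.0727216824889183), 17.885774612426758)
((0.6430926322937012, -0.2114289402961731), (0.1672949641942978, 1.0668493509292603), 6.729399681091309)
side 0.52 [183.1, 228.6, 251.4, 328.7] [ 0.53895124 -0.21333463  0.10418717] 224 [0.00846198 0.12882486 0.18645224]
((0.5386383533477783, -0.22659291326999664), (0.11760789901018143, 0.04760422557592392), 2.4707207679748535)
((0.5371094346046448, -0.36742937564849854), (0.1674502044916153, 0.7678489089012146), 0.25289955735206604)
```

```bash
echo
```

```text
(no output)
```

View pics/topc.png

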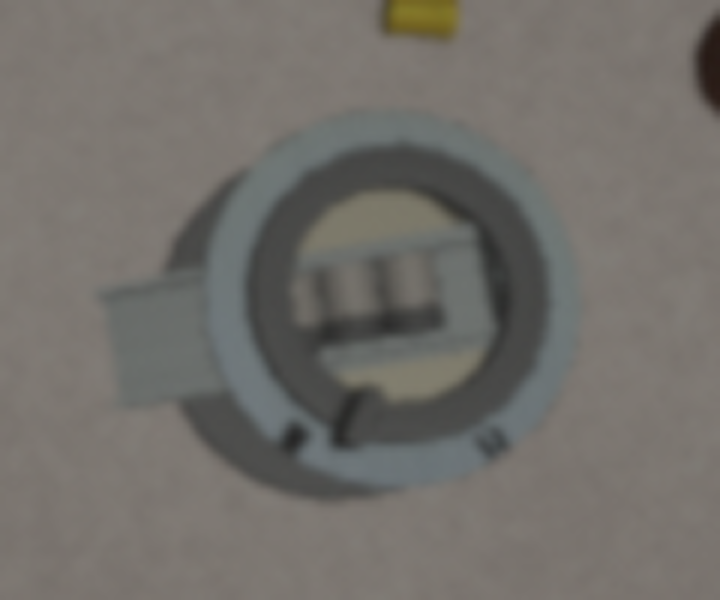

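View pics/sidec.png

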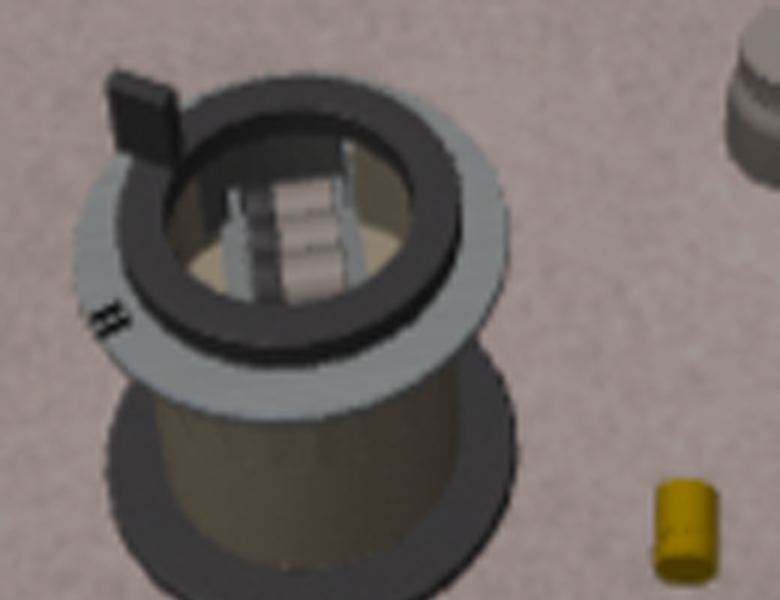

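Both views agree on the dish: centre (0.590, 0.2195), yaw about 18°. The crops show an ear at (355,415) just off the broad bar, and the double bars at (492,443). The yellow vial is a decoy and I'll ignore it. I'll refine the collar axis, the chute direction and the ear angle from depth.

```bash
python3 - <<'E'
from h import *
for n in('top','side'):
    d=np.load(n+'0.npz')['d'];C=cloud(cal(n),d); P=C[d>0]
    near=np.hypot(P[:,0]-.536,P[:,1]+.191)<.11
    P=P[near]
    for lo,hi in((.140,.154),(.158,.172)):
        Q=P[(P[:,2]>lo)&(P[:,2]<hi)]
        print(n,lo,len(Q),np.median(Q[:,2]),cv2.minEnclosingCircle(Q[:,:2].astype(np.float32)))
    Q=P[P[:,2]>.176]; print('ear',len(Q),Q[:,2].max(),cv2.minAreaRect(Q[:,:2].astype(np.float32)),Q.mean(0))
    P=C[d>0]
    # chute outside of flange, az ~100
    a=P[:,:2]-[.536,-.191]; r=np.hypot(*a.T)
    u=np.array([np.cos(1.75),np.sin(1.75)])
    m=(r>.085)&(r<.13)&(a@u>.08)&(P[:,2]>.055)&(P[:,2]<.13)
    Q=P[m];print('chute',len(Q),Q.mean(0) if len(Q) else 0, cv2.minAreaRect(Q[:,:2].astype(np.float32)) if len(Q) else 0)
E
```

```text
top 0.14 1236 0.14581106721514847 ((0.5381274223327637, -0.18943840265274048), 0.08214439451694489)
top 0.158 918 0.163589539479972 ((0.5340677499771118, -0.1892845779657364), 0.06788310408592224)
ear 63 0.20695815612218293 ((0.4841618239879608, -0.16585983335971832), (0.010560230351984501, 0.025946317240595818), 68.66439819335938) [ 0.48362703 -0.16462507  0.19789583]
chute 267 [ 0.52224835 -0.09186926  0.08018165] ((0.5214176177978516, -0.09086538851261139), (0.05509333312511444, 0.0394459143280983), 9.394396781921387)
side 0.14 1293 0.14633902517416697 ((0.5365108847618103, -0.1889898031949997), 0.08298636227846146)
side 0.158 1106 0.1642497651302594 ((0.534274160861969, -0.18765774369239807), 0.06799573451280594)
ear 123 0.20468782857069656 ((0.48269715905189514, -0.16675013303756714), (0.010690522380173206, 0.02698889933526516), 71.27991485595703) [ 0.48428362 -0.16901656  0.19335925]
chute 0 0 0
```

```bash
cat >> h.py <<'E'
def to(xyz,yawdeg=None):
    o=bot.observe(); M=R.from_euler('xyz',o['tool_rot']).as_matrix()
    d=M.T@(np.array(xyz)-o['position'])*1000
    print('clock',o['clock'],'pos',np.round(o['position'],4),'rpy',np.round(np.degrees(o['tool_rot']),2),'w',round(o['grip_width'],4),'F',np.round(o['force'],1))
    print('tool shift mm',np.round(d,1))
    if yawdeg is not None:
        T=R.from_euler('xyz',[180,0,yawdeg],degrees=True).as_matrix()
        print('rotvec tool',np.round(R.from_matrix(M.T@T).as_rotvec(),3), 'after-yaw shift', np.round(T.T@(np.array(xyz)-o['position'])*1000,1))
E
python3 -c "
from h import *
to([.6047,.2241,.12],18.3)"
```

```text
clock 1.3 pos [0.2369 0.5784 0.2313] rpy [180.    -0.   157.72] w 0.0857 F [-0.3 -0.2  0. ]
tool shift mm [-474.6 -188.4  111.3]
rotvec tool [-0.    -0.     2.433] after-yaw shift [237.9 451.8 111.3]
```

```bash
python3 -m inch '[{"dx":-43,"dy":-17,"dz":9,"hand":-1},{"dx":-43,"dy":-17,"dz":9,"hand":-1},{"dx":-43,"dy":-17,"dz":9,"hand":-1},{"dx":-43,"dy":-17,"dz":9,"hand":-1},{"dx":-43,"dy":-17,"dz":9,"hand":-1},{"dx":-43,"dy":-17,"dz":9,"hand":-1},{"dx":-43,"dy":-17,"dz":9,"hand":-1},{"dx":-43,"dy":-17,"dz":9,"hand":-1},{"dx":-43,"dy":-17,"dz":9,"hand":-1},{"dx":-43,"dy":-17,"dz":9,"hand":-1}]'
python3 -m inch '[{"rz":0.145},{"rz":0.145},{"rz":0.145},{"rz":0.145},{"rz":0.145},{"rz":0.145},{"rz":0.145},{"rz":0.145},{"rz":0.145},{"rz":0.145}]'
python3 -c "
from h import *
to([.6047,.2241,.12],18.3)"
```

```text
clock 1.3 pos [0.2369 0.5784 0.2313] rpy [180.    -0.   157.72] w 0.0857 F [-0.3 -0.2  0. ]
tool shift mm [-474.6 -188.4  111.3]
rotvec tool [-0.    -0.     2.433] after-yaw shift [237.9 451.8 111.3]schema error: expected keys dx, dy, dz, rx, ry, rz, hand
schema error: expected keys dx, dy, dz, rx, ry, rz, hand
```

```bash
python3 -m inch '[{"dx":-43,"dy":-17,"dz":9,"rx":0,"ry":0,"rz":0,"hand":-1},{"dx":-43,"dy":-17,"dz":9,"rx":0,"ry":0,"rz":0,"hand":-1},{"dx":-43,"dy":-17,"dz":9,"rx":0,"ry":0,"rz":0,"hand":-1},{"dx":-43,"dy":-17,"dz":9,"rx":0,"ry":0,"rz":0,"hand":-1},{"dx":-43,"dy":-17,"dz":9,"rx":0,"ry":0,"rz":0,"hand":-1},{"dx":-43,"dy":-17,"dz":9,"rx":0,"ry":0,"rz":0,"hand":-1},{"dx":-43,"dy":-17,"dz":9,"rx":0,"ry":0,"rz":0,"hand":-1},{"dx":-43,"dy":-17,"dz":9,"rx":0,"ry":0,"rz":0,"hand":-1},{"dx":-43,"dy":-17,"dz":9,"rx":0,"ry":0,"rz":0,"hand":-1},{"dx":-43,"dy":-17,"dz":9,"rx":0,"ry":0,"rz":0,"hand":-1}]'
python3 -m inch '[{"dx":0,"dy":0,"dz":0,"rx":0,"ry":0,"rz":0.145,"hand":-1},{"dx":0,"dy":0,"dz":0,"rx":0,"ry":0,"rz":0.145,"hand":-1},{"dx":0,"dy":0,"dz":0,"rx":0,"ry":0,"rz":0.145,"hand":-1},{"dx":0,"dy":0,"dz":0,"rx":0,"ry":0,"rz":0.145,"hand":-1},{"dx":0,"dy":0,"dz":0,"rx":0,"ry":0,"rz":0.145,"hand":-1},{"dx":0,"dy":0,"dz":0,"rx":0,"ry":0,"rz":0.145,"hand":-1},{"dx":0,"dy":0,"dz":0,"rx":0,"ry":0,"rz":0.145,"hand":-1},{"dx":0,"dy":0,"dz":0,"rx":0,"ry":0,"rz":0.145,"hand":-1},{"dx":0,"dy":0,"dz":0,"rx":0,"ry":0,"rz":0.145,"hand":-1},{"dx":0,"dy":0,"dz":0,"rx":0,"ry":0,"rz":0.145,"hand":-1}]'
python3 -c "
from h import *
to([.6047,.2241,.12],18.3)"
```

```text
clock: 2.3
position: [0.5716, 0.2566, 0.1411]
tool_rot: [3.141, 0.0, 2.753]
force: [0.3, 0.8, 0.1]
grip_width: 0.0857
clock: 3.3
position: [0.5704, 0.2581, 0.1413]
tool_rot: [3.142, -0.0, 1.297]
force: [-0.0, -0.1, -0.8]
grip_width: 0.0852
clock 3.3 pos [0.5704 0.2581 0.1413] rpy [ 1.800e+02 -1.000e-02  7.431e+01] w 0.0852 F [-0.  -0.1 -0.8]
tool shift mm [-23.5  42.2  21.3]
rotvec tool [-0.    -0.     0.978] after-yaw shift [21.9 43.1 21.3]
```

```bash
python3 -m inch '[{"dx":0,"dy":0,"dz":0,"rx":0,"ry":0,"rz":0.14,"hand":-1},{"dx":0,"dy":0,"dz":0,"rx":0,"ry":0,"rz":0.14,"hand":-1},{"dx":0,"dy":0,"dz":0,"rx":0,"ry":0,"rz":0.14,"hand":-1},{"dx":0,"dy":0,"dz":0,"rx":0,"ry":0,"rz":0.14,"hand":-1},{"dx":0,"dy":0,"dz":0,"rx":0,"ry":0,"rz":0.14,"hand":-1},{"dx":0,"dy":0,"dz":0,"rx":0,"ry":0,"rz":0.14,"hand":-1},{"dx":0,"dy":0,"dz":0,"rx":0,"ry":0,"rz":0.138,"hand":-1},{"dx":11,"dy":21.5,"dz":0,"rx":0,"ry":0,"rz":0,"hand":-1},{"dx":11,"dy":21.5,"dz":0,"rx":0,"ry":0,"rz":0,"hand":-1},{"dx":0,"dy":0,"dz":0,"rx":0,"ry":0,"rz":0,"hand":-1}]'
python3 - <<'E'
from h import *
to([.6047,.2241,.02],18.3)
print(bot.observe()['qpos'])
K=cal('wrist');p,d=bot.grab_frame('wrist');cv2.imwrite('pics/w1.png',p[:,:,::-1])
P=cloud(K,d)[d>0];Q=P[(P[:,2]>.045)&(P[:,2]<.056)&(abs(P[:,0]-.59)<.1)&(abs(P[:,1]-.22)<.08)]
print(len(Q),cv2.minAreaRect(Q[:,:2].astype(np.float32)))
E
```

```text
clock: 4.3
position: [0.6068, 0.2214, 0.1415]
tool_rot: [3.14, -0.001, 0.322]
force: [0.2, -0.3, -0.8]
grip_width: 0.0852
clock 4.3 pos [0.6068 0.2214 0.1415] rpy [ 1.799e+02 -5.000e-02  1.843e+01] w 0.0852 F [ 0.2 -0.3 -0.8]
tool shift mm [ -1.2  -3.4 121.5]
rotvec tool [ 0.002 -0.001  0.002] after-yaw shift [ -1.1  -3.2 121.5]
[-0.84233091  0.75642232  0.64820331  1.64329681 -0.54185468  0.927984
 -1.24200942]
2328 ((0.5913258790969849, 0.22151917219161987), (0.150046706199646, 0.0662551075220108), 18.840665817260742)
```

View pics/w1.png

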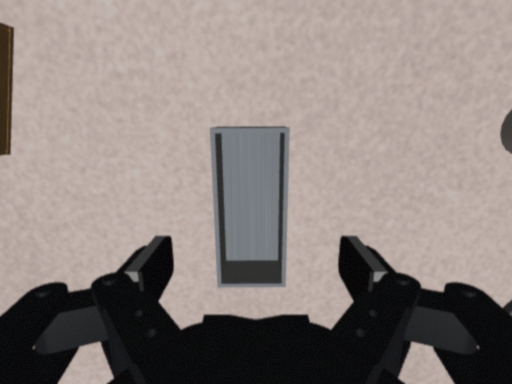

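```bash
python3 -m inch '[{"dx":-0.5,"dy":-4,"dz":10,"rx":0,"ry":0,"rz":-0.003,"hand":-1},{"dx":0,"dy":0,"dz":30,"rx":0,"ry":0,"rz":0,"hand":-1},{"dx":0,"dy":0,"dz":30,"rx":0,"ry":0,"rz":0,"hand":-1},{"dx":0,"dy":0,"dz":30,"rx":0,"ry":0,"rz":0,"hand":-1},{"dx":0,"dy":0,"dz":20,"rx":0,"ry":0,"rz":0,"hand":-1},{"dx":0,"dy":0,"dz":9,"rx":0,"ry":0,"rz":0,"hand":-1},{"dx":0,"dy":0,"dz":0,"rx":0,"ry":0,"rz":0,"hand":-1},{"dx":0,"dy":0,"dz":0,"rx":0,"ry":0,"rz":0,"hand":1},{"dx":0,"dy":0,"dz":0,"rx":0,"ry":0,"rz":0,"hand":1},{"dx":0,"dy":0,"dz":0,"rx":0,"ry":0,"rz":0,"hand":1}]' 40
python3 -m inch '[{"dx":0,"dy":0,"dz":0,"rx":0,"ry":0,"rz":0,"hand":1},{"dx":0,"dy":0,"dz":0,"rx":0,"ry":0,"rz":0,"hand":1},{"dx":0,"dy":0,"dz":0,"rx":0,"ry":0,"rz":0,"hand":1},{"dx":0,"dy":0,"dz":0,"rx":0,"ry":0,"rz":0,"hand":1}]' 40
python3 -c "
from h import *
u=np.array([-.1626,.9867]);a=np.array([.5375,-.1892])
to([*(a+.257*u),.03],99.35)"
```

```text
clock: 5.35
position: [0.6038, 0.2283, 0.0136]
tool_rot: [-3.141, -0.002, 0.328]
force: [-1.6, 0.1, 7.7]
grip_width: 0.0655
clock: 5.75
position: [0.6038, 0.2283, 0.0135]
tool_rot: [-3.141, -0.002, 0.328]
force: [-0.6, -0.6, 7.7]
grip_width: 0.0657
clock 5.75 pos [0.6038 0.2283 0.0135] rpy [-1.7998e+02 -9.0000e-02  1.8790e+01] w 0.0657 F [-0.6 -0.6  7.7]
tool shift mm [-155.1  120.3  -16.8]
rotvec tool [ 1.000e-03 -2.000e-03 -1.406e+00] after-yaw shift [-144.2 -133.3  -16.5]
```

```bash
python3 -m inch '[{"dx":0,"dy":0,"dz":-20,"rx":0,"ry":0,"rz":0,"hand":1},{"dx":0,"dy":0,"dz":-20,"rx":0,"ry":0,"rz":0,"hand":1},{"dx":-31,"dy":24,"dz":0,"rx":0,"ry":0,"rz":0,"hand":1},{"dx":-31,"dy":24,"dz":0,"rx":0,"ry":0,"rz":0,"hand":1},{"dx":-31,"dy":24,"dz":0,"rx":0,"ry":0,"rz":0,"hand":1},{"dx":-31,"dy":24,"dz":0,"rx":0,"ry":0,"rz":0,"hand":1},{"dx":-31,"dy":24,"dz":0,"rx":0,"ry":0,"rz":0,"hand":1},{"dx":0,"dy":0,"dz":0,"rx":0,"ry":0,"rz":0,"hand":1}]'
python3 -m inch '[{"dx":0,"dy":0,"dz":0,"rx":0,"ry":0,"rz":-0.1406,"hand":1},{"dx":0,"dy":0,"dz":0,"rx":0,"ry":0,"rz":-0.1406,"hand":1},{"dx":0,"dy":0,"dz":0,"rx":0,"ry":0,"rz":-0.1406,"hand":1},{"dx":0,"dy":0,"dz":0,"rx":0,"ry":0,"rz":-0.1406,"hand":1},{"dx":0,"dy":0,"dz":0,"rx":0,"ry":0,"rz":-0.1406,"hand":1},{"dx":0,"dy":0,"dz":0,"rx":0,"ry":0,"rz":-0.1406,"hand":1},{"dx":0,"dy":0,"dz":0,"rx":0,"ry":0,"rz":-0.1406,"hand":1},{"dx":0,"dy":0,"dz":0,"rx":0,"ry":0,"rz":-0.1406,"hand":1},{"dx":0,"dy":0,"dz":0,"rx":0,"ry":0,"rz":-0.1406,"hand":1},{"dx":0,"dy":0,"dz":0,"rx":0,"ry":0,"rz":-0.1406,"hand":1}]'
python3 - <<'E'
from h import *
u=np.array([-.1626,.9867]);a=np.array([.5375,-.1892])
to([*(a+.257*u),.03],99.35)
for n in('top','side','wrist'):
    K=cal(n);p,d=bot.grab_frame(n);cv2.imwrite(f'pics/c{n}.png',p[:,:,::-1])
    P=cloud(K,d)
    for q in bot.trace(n,'dish')[:2]:
        Q=P[q['region']&(d>0)]; zz=np.percentile(Q[:,2],95); Q=Q[(abs(Q[:,2]-zz)<.007)&(np.hypot(Q[:,0]-.4957,Q[:,1]-.05)<.13)]
        if len(Q)>5: print(n,q['score'],q['box'],zz,len(Q),cv2.minAreaRect(Q[:,:2].astype(np.float32)))
E
```

```text
clock: 6.55
position: [0.4928, 0.0603, 0.0532]
tool_rot: [3.141, 0.001, 0.323]
force: [0.5, 1.1, -2.1]
grip_width: 0.0656
clock: 7.55
position: [0.4955, 0.0646, 0.0529]
tool_rot: [3.141, 0.0, 1.74]
force: [-0.1, 0.2, -2.2]
grip_width: 0.0651
clock 7.55 pos [0.4955 0.0646 0.0529] rpy [1.7994e+02 1.0000e-02 9.9670e+01] w 0.0651 F [-0.1  0.2 -2.2]
tool shift mm [-0.2  0.1 22.9]
rotvec tool [0.001 0.    0.006] after-yaw shift [-0.2  0.2 22.9]
top 0.65 [274.8, 220.7, 283.7, 242.9] 0.39679106812864 10 ((0.47838330268859863, 0.00044939969666302204), (0.0020255930721759796, 0.021879971027374268), 80.80008697509766)
side 0.88 [200.5, 190.1, 226.9, 236.4] 0.088892135328245 130 ((0.5019511580467224, 0.024532578885555267), (0.06459276378154755, 0.10206421464681625), 10.136301040649414)
wrist 0.58 [165.2, 130.0, 341.8, 324.8] 0.0887670868151954 6548 ((0.49309417605400085, 0.08055253326892853), (0.06716658174991608, 0.08904141932725906), 9.495594024658203)
```

View pics/cside.png

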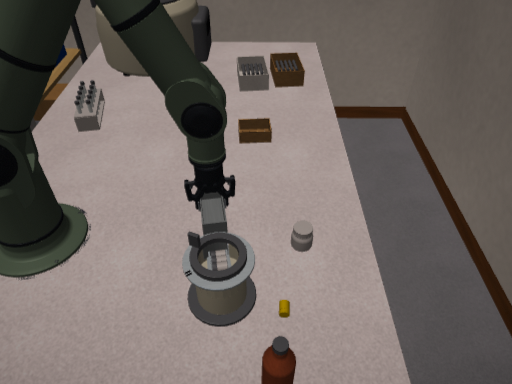

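View pics/cwrist.png

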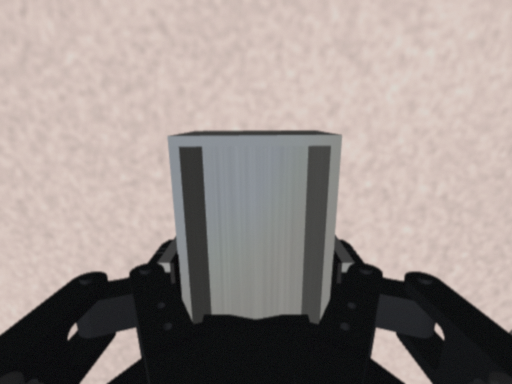

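View pics/ctop.png

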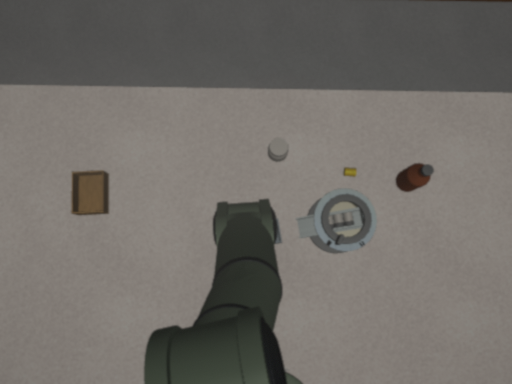

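```bash
python3 -m inch '[{"dx":0,"dy":0,"dz":18,"rx":0,"ry":0,"rz":0.006,"hand":1},{"dx":0,"dy":0,"dz":17,"rx":0,"ry":0,"rz":0,"hand":1},{"dx":-15,"dy":0,"dz":0,"rx":0,"ry":0,"rz":0,"hand":1},{"dx":-15,"dy":0,"dz":0,"rx":0,"ry":0,"rz":0,"hand":1},{"dx":-15,"dy":0,"dz":0,"rx":0,"ry":0,"rz":0,"hand":1},{"dx":-13,"dy":0,"dz":0,"rx":0,"ry":0,"rz":0,"hand":1},{"dx":-12,"dy":0,"dz":0,"rx":0,"ry":0,"rz":0,"hand":1},{"dx":0,"dy":0,"dz":0,"rx":0,"ry":0,"rz":0,"hand":1}]'
python3 - <<'E'
from h import *
u=np.array([-.1626,.9867]);a=np.array([.5375,-.1892])
to([*(a+.186*u),.0145],99.35)
n='wrist'
K=cal(n);p,d=bot.grab_frame(n);P=cloud(K,d)[d>0]
Q=P[(abs(P[:,2]-.054)<.006)&(np.hypot(P[:,0]-.5,P[:,1])<.12)]-[*a,0]
v=np.array([-.9867,-.1626])
print(len(Q),np.median(Q[:,2]),np.percentile(Q[:,:2]@u,[1,99]),np.percentile(Q[:,:2]@v,[1,99]))
p,d=bot.grab_frame('side');cv2.imwrite('pics/s2.png',cv2.resize(p[150:330,130:330,::-1],None,fx=3,fy=3))
E
```

```text
clock: 8.65
position: [0.5063, -0.0064, 0.0174]
tool_rot: [3.141, 0.001, 1.725]
force: [-0.4, -0.4, -1.5]
grip_width: 0.0655
clock 8.65 pos [ 0.5063 -0.0064  0.0174] rpy [1.7999e+02 4.0000e-02 9.8840e+01] w 0.0655 F [-0.4 -0.4 -1.5]
tool shift mm [0.6 1.1 2.9]
rotvec tool [ 0.     0.001 -0.009] after-yaw shift [0.6 1.1 2.9]
7143 0.05302492425754274 [0.16607713 0.24622295] [-0.03850691  0.03937424]
```

View pics/s2.png

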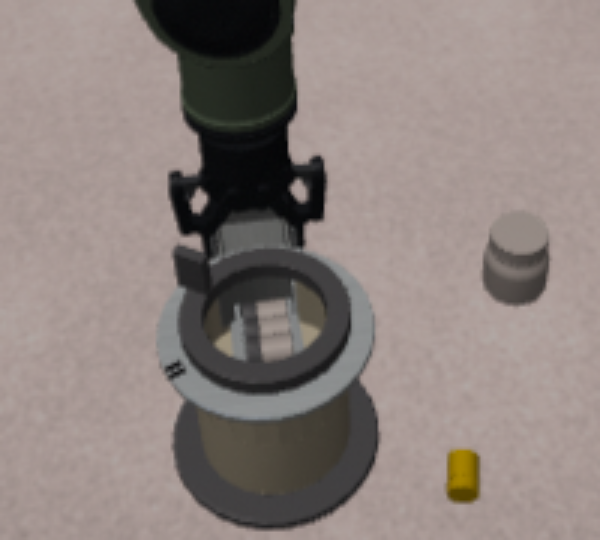

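The dish is in line under the lip, with its outer end 246 mm from the axis. I'll set it down, release, and go straight up.

```bash
python3 -m inch '[{"dx":0,"dy":0,"dz":3,"rx":0,"ry":0,"rz":-0.004,"hand":1},{"dx":0,"dy":0,"dz":0,"rx":0,"ry":0,"rz":0,"hand":1},{"dx":0,"dy":0,"dz":0,"rx":0,"ry":0,"rz":0,"hand":-1},{"dx":0,"dy":0,"dz":0,"rx":0,"ry":0,"rz":0,"hand":-1},{"dx":0,"dy":0,"dz":0,"rx":0,"ry":0,"rz":0,"hand":-1},{"dx":0,"dy":0,"dz":-30,"rx":0,"ry":0,"rz":0,"hand":-1},{"dx":0,"dy":0,"dz":-50,"rx":0,"ry":0,"rz":0,"hand":-1},{"dx":0,"dy":0,"dz":-50,"rx":0,"ry":0,"rz":0,"hand":-1},{"dx":0,"dy":0,"dz":-50,"rx":0,"ry":0,"rz":0,"hand":-1},{"dx":0,"dy":0,"dz":-50,"rx":0,"ry":0,"rz":0,"hand":-1}]'
python3 - <<'E'
from h import *
to([.483,-.1663,.25],157.1-180)
n='wrist'
u=np.array([-.1626,.9867]);a=np.array([.5375,-.1892]);v=np.array([-.9867,-.1626])
K=cal(n);p,d=bot.grab_frame(n);P=cloud(K,d)[d>0]
cv2.imwrite('pics/w3.png',p[:,:,::-1])
Q=P[(abs(P[:,2]-.05)<.006)&(np.hypot(P[:,0]-.51,P[:,1])<.13)]
print(cv2.minAreaRect(Q[:,:2].astype(np.float32)));Q=Q-[*a,0]
print(len(Q),np.median(Q[:,2]),np.percentile(Q[:,:2]@u,[1,99]),np.percentile(Q[:,:2]@v,[1,99]))
E
```

```text
clock: 9.75
position: [0.5056, -0.0048, 0.2467]
tool_rot: [3.141, 0.0, 1.732]
force: [0.6, 0.6, 0.0]
grip_width: 0.0854
clock 9.75 pos [ 0.5056 -0.0048  0.2467] rpy [179.98   0.    99.21] w 0.0854 F [0.6 0.6 0. ]
tool shift mm [-155.8  -48.1   -3.4]
rotvec tool [ 0.    -0.     2.131] after-yaw shift [ 42.  157.6  -3.3]
((0.5089340806007385, -0.017701543867588043), (0.06606338918209076, 0.14900867640972137), 9.782052040100098)
937 0.04917127592188908 [0.10531582 0.24809519] [-0.03276966  0.0334424 ]
```

View pics/w3.png

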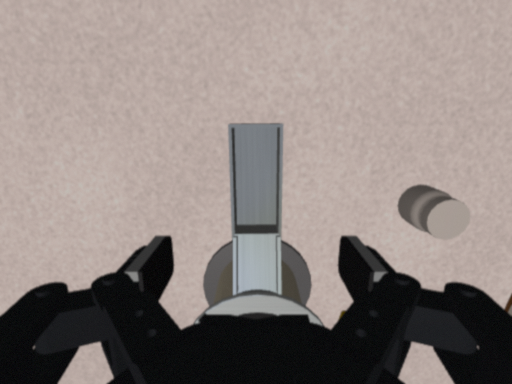

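The dish stands at (0.509, −0.018), aligned with the chute; in the wrist view it is at (256,180) with the chute at (257,262). Next, the ear.

```bash
python3 -m inch '[{"dx":0,"dy":0,"dz":-3,"rx":0,"ry":0,"rz":0.142,"hand":-0.2},{"dx":0,"dy":0,"dz":-3,"rx":0,"ry":0,"rz":0.142,"hand":-0.2},{"dx":0,"dy":0,"dz":0,"rx":0,"ry":0,"rz":0.142,"hand":-0.2},{"dx":0,"dy":0,"dz":0,"rx":0,"ry":0,"rz":0.142,"hand":-0.2},{"dx":0,"dy":0,"dz":0,"rx":0,"ry":0,"rz":0.142,"hand":-0.2},{"dx":0,"dy":0,"dz":0,"rx":0,"ry":0,"rz":0.142,"hand":-0.2},{"dx":0,"dy":0,"dz":0,"rx":0,"ry":0,"rz":0.142,"hand":-0.2},{"dx":0,"dy":0,"dz":0,"rx":0,"ry":0,"rz":0.142,"hand":-0.2},{"dx":0,"dy":0,"dz":0,"rx":0,"ry":0,"rz":0.142,"hand":-0.2},{"dx":0,"dy":0,"dz":0,"rx":0,"ry":0,"rz":0.142,"hand":-0.2}]'
python3 -m inch '[{"dx":0,"dy":0,"dz":0,"rx":0,"ry":0,"rz":0.142,"hand":-0.2},{"dx":0,"dy":0,"dz":0,"rx":0,"ry":0,"rz":0.142,"hand":-0.2},{"dx":0,"dy":0,"dz":0,"rx":0,"ry":0,"rz":0.142,"hand":-0.2},{"dx":0,"dy":0,"dz":0,"rx":0,"ry":0,"rz":0.142,"hand":-0.2},{"dx":0,"dy":0,"dz":0,"rx":0,"ry":0,"rz":0.143,"hand":-0.2},{"dx":10,"dy":40,"dz":0,"rx":0,"ry":0,"rz":0,"hand":-0.2},{"dx":10,"dy":40,"dz":0,"rx":0,"ry":0,"rz":0,"hand":-0.2},{"dx":10,"dy":40,"dz":0,"rx":0,"ry":0,"rz":0,"hand":-0.2},{"dx":12,"dy":37.5,"dz":0,"rx":0,"ry":0,"rz":0,"hand":-0.2},{"dx":0,"dy":0,"dz":0,"rx":0,"ry":0,"rz":0,"hand":-0.2}]'
python3 - <<'E'
from h import *
to([.483,-.1663,.171],157.1-180)
print(bot.observe()['qpos'])
n='wrist'
K=cal(n);p,d=bot.grab_frame(n);P=cloud(K,d)[d>0]
cv2.imwrite('pics/w4.png',p[:,:,::-1])
Q=P[(abs(P[:,2]-.203)<.005)&(np.hypot(P[:,0]-.483,P[:,1]+.166)<.025)]
print(len(Q)); 
if len(Q)>4: print(cv2.minAreaRect(Q[:,:2].astype(np.float32)))
for t,h in(('lock_mark',.15),('open_mark',.147),('collar_ear',.19),('collar_axis',.165)):
    for q in bot.tip_of(n,t)[:1]: print(t,q['score'],q['centre'],onz(K,*q['centre'],h))
E
```

```text
clock: 10.8
position: [0.5059, -0.0047, 0.2503]
tool_rot: [-3.142, -0.0, 0.306]
force: [-0.0, 0.4, 1.2]
grip_width: 0.0511
clock: 11.8
position: [0.4822, -0.1712, 0.2507]
tool_rot: [3.14, -0.001, -0.406]
force: [-0.4, 1.4, -0.6]
grip_width: 0.051
clock 11.8 pos [ 0.4822 -0.1712  0.2507] rpy [ 1.7993e+02 -7.0000e-02 -2.3240e+01] w 0.051 F [-0.4  1.4 -0.6]
tool shift mm [-1.3 -4.9 79.7]
rotvec tool [ 0.001 -0.001 -0.006] after-yaw shift [-1.2 -4.8 79.7]
[-0.3108075   0.39228085  0.71096988  1.89862349 -0.30762877  0.96066743
 -1.43527997]
453
((0.4847610592842102, -0.16514094173908234), (0.0096046207472682, 0.025261035189032555), 66.76622772216797)
lock_mark 0.76 [211.8, 231.4] [ 0.47602481 -0.14350177  0.15      ]
open_mark 0.85 [174.8, 321.4] [ 0.47526136 -0.23242337  0.147     ]
collar_ear 0.62 [206.7, 250.0] [ 0.48521758 -0.16713889  0.19      ]
collar_axis 0.75 [133.5, 237.5] [ 0.53890426 -0.17893087  0.165     ]
```

View pics/w4.png

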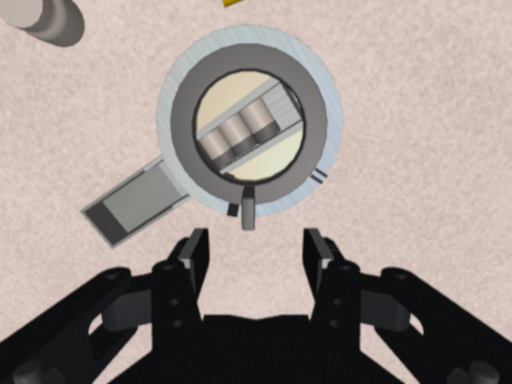

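```bash
python3 - <<'E'
from h import *
to([.484,-.1658,.172],156.6-180)
n='wrist'
K=cal(n);p,d=bot.grab_frame(n);P=cloud(K,d)[d>0]
a=(.53,-.19)
def rng(lo,hi,r): 
    Q=P[(P[:,2]>lo)&(P[:,2]<hi)&(np.hypot(P[:,0]-a[0],P[:,1]-a[1])<r)]; return Q
Q=rng(.142,.152,.1);print('flange',cv2.minEnclosingCircle(Q[:,:2].astype(np.float32)))
Q=rng(.161,.169,.08);print('collar',cv2.minEnclosingCircle(Q[:,:2].astype(np.float32)))
E
```

```text
clock 12.05 pos [ 0.4837 -0.1651  0.2502] rpy [-1.7998e+02  1.0000e-02 -2.2790e+01] w 0.0514 F [ 0.2 -0.  -0.9]
tool shift mm [ 0.5  0.5 78.2]
rotvec tool [-0.     0.     0.011] after-yaw shift [ 0.5  0.5 78.2]
flange ((0.5382971167564392, -0.1880933791399002), 0.08179640024900436)
collar ((0.5387071371078491, -0.1882372796535492), 0.06411456316709518)
```

```bash
python3 -m inch '[{"dx":0.5,"dy":0.5,"dz":30,"rx":0,"ry":0,"rz":0,"hand":-0.2},{"dx":0,"dy":0,"dz":30,"rx":0,"ry":0,"rz":0,"hand":-0.2},{"dx":0,"dy":0,"dz":17,"rx":0,"ry":0,"rz":0,"hand":-0.2},{"dx":0,"dy":0,"dz":0,"rx":0,"ry":0,"rz":0,"hand":-0.2},{"dx":0,"dy":0,"dz":0,"rx":0,"ry":0,"rz":0,"hand":1},{"dx":0,"dy":0,"dz":0,"rx":0,"ry":0,"rz":0,"hand":1},{"dx":0,"dy":0,"dz":0,"rx":0,"ry":0,"rz":0,"hand":1},{"dx":0,"dy":0,"dz":0,"rx":0,"ry":0,"rz":0,"hand":1},{"dx":0,"dy":0,"dz":0,"rx":0,"ry":0,"rz":0,"hand":1},{"dx":0,"dy":0,"dz":0,"rx":0,"ry":0,"rz":0,"hand":1}]' 30
python3 - <<'E'
from h import *
a=np.array([.538,-.1885])
o=bot.observe();r=o['position'][:2]-a;print(np.hypot(*r),np.degrees(np.arctan2(r[1],r[0])))
to([*o['position']],157-180)
th=np.radians(144.7)+1.28
print('total turn',th-np.arctan2(r[1],r[0]))
E
```

```text
clock: 13.1
position: [0.4844, -0.1666, 0.1743]
tool_rot: [-3.141, -0.001, -0.399]
force: [-1.9, 2.6, 7.7]
grip_width: 0.0094
0.057928213038972325 157.8244426324584
clock 13.1 pos [ 0.4844 -0.1666  0.1743] rpy [-1.7995e+02 -8.0000e-02 -2.2840e+01] w 0.0094 F [-1.9  2.6  7.7]
tool shift mm [0. 0. 0.]
rotvec tool [-0.001 -0.001  0.003] after-yaw shift [0. 0. 0.]
total turn 1.050935263574488
```

```bash
python3 -m inch '[{"dx":0.3,"dy":6,"dz":0,"rx":0,"ry":0,"rz":-0.103,"hand":1},{"dx":0.3,"dy":6,"dz":0,"rx":0,"ry":0,"rz":-0.103,"hand":1},{"dx":0,"dy":0,"dz":0,"rx":0,"ry":0,"rz":0,"hand":1}]'
python3 - <<'E'
from h import *
a=np.array([.538,-.1885])
o=bot.observe();r=o['position'][:2]-a;print(np.hypot(*r),np.degrees(np.arctan2(r[1],r[0])),o['force'],np.degrees(o['tool_rot'][2]))
p,d=bot.grab_frame('side');cv2.imwrite('pics/s5.png',cv2.resize(p[150:330,130:330,::-1],None,fx=3,fy=3))
E
```

```text
clock: 13.4
position: [0.4808, -0.1784, 0.1742]
tool_rot: [-3.141, -0.002, -0.191]
force: [-1.2, 5.4, 12.5]
grip_width: 0.0094
0.05803514714012984 170.01030825541037 [-1.15734559  5.44635713 12.51335206] -10.933662456663312
```

View pics/s5.png

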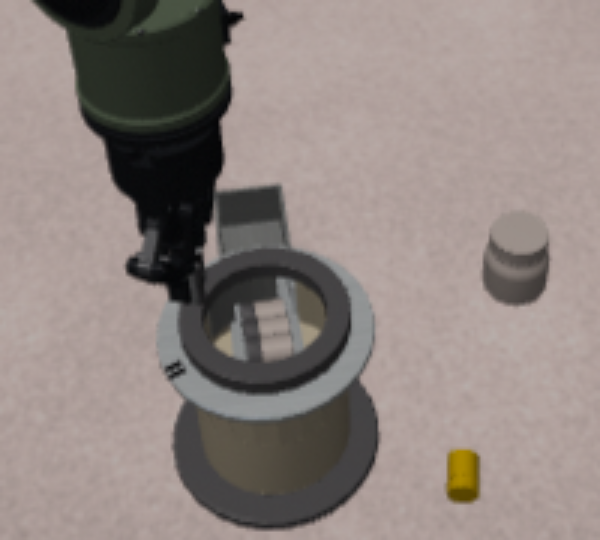

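```bash
python3 -m inch '[{"dx":0.3,"dy":6,"dz":-1,"rx":0,"ry":0,"rz":-0.103,"hand":1},{"dx":0.3,"dy":6,"dz":0,"rx":0,"ry":0,"rz":-0.103,"hand":1},{"dx":0.3,"dy":6,"dz":0,"rx":0,"ry":0,"rz":-0.103,"hand":1},{"dx":0.3,"dy":6,"dz":0,"rx":0,"ry":0,"rz":-0.103,"hand":1},{"dx":0.3,"dy":6,"dz":0,"rx":0,"ry":0,"rz":-0.103,"hand":1},{"dx":0.3,"dy":6,"dz":0,"rx":0,"ry":0,"rz":-0.103,"hand":1},{"dx":0.3,"dy":6,"dz":0,"rx":0,"ry":0,"rz":-0.103,"hand":1},{"dx":0.3,"dy":6,"dz":0,"rx":0,"ry":0,"rz":-0.103,"hand":1},{"dx":0,"dy":0,"dz":0,"rx":0,"ry":0,"rz":0,"hand":1},{"dx":0,"dy":0,"dz":0,"rx":0,"ry":0,"rz":0,"hand":1}]'
cat > chk.py <<'E'
from h import *
import sys
a=np.array([.538,-.1885])
o=bot.observe();r=o['position'][:2]-a;print(o['clock'],np.hypot(*r),np.degrees(np.arctan2(r[1],r[0])),o['force'],np.degrees(o['tool_rot'][2]),o['grip_width'])
p,d=bot.grab_frame('side');cv2.imwrite(f'pics/{sys.argv[1]}.png',cv2.resize(p[150:330,130:330,::-1],None,fx=3,fy=3))
E
python3 chk.py s6
```

```text
clock: 14.45
position: [0.491, -0.223, 0.1744]
tool_rot: [-3.141, -0.001, 0.629]
force: [4.1, 3.9, -5.3]
grip_width: 0.0097
14.45 0.05832343022209503 -143.67875254144892 [ 4.13761732  3.9317242  -5.2853663 ] 36.02692043226366 0.009718713471963864
```

View pics/s6.png

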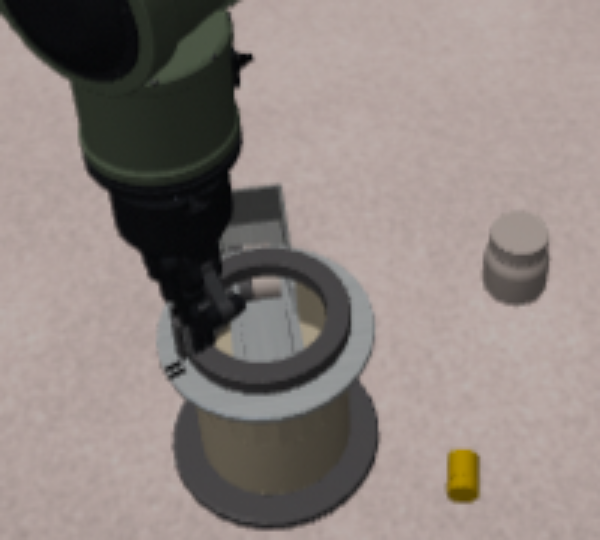

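The collar is at about 1.25 rad and the vials are rolling out: one still shows at (262,283) and the chute inside is otherwise empty. I'll wait half a second.

```bash
python3 -m inch '[{"dx":0,"dy":0,"dz":0,"rx":0,"ry":0,"rz":0,"hand":1},{"dx":0,"dy":0,"dz":0,"rx":0,"ry":0,"rz":0,"hand":1},{"dx":0,"dy":0,"dz":0,"rx":0,"ry":0,"rz":0,"hand":1},{"dx":0,"dy":0,"dz":0,"rx":0,"ry":0,"rz":0,"hand":1},{"dx":0,"dy":0,"dz":0,"rx":0,"ry":0,"rz":0,"hand":1},{"dx":0,"dy":0,"dz":0,"rx":0,"ry":0,"rz":0,"hand":1}]'
python3 chk.py s7; python3 - <<'E'
from h import *
p,d=bot.grab_frame('top');cv2.imwrite('pics/t7.png',cv2.resize(p[140:280,220:400,::-1],None,fx=4,fy=4))
E
```

```text
clock: 15.1
position: [0.491, -0.223, 0.1744]
tool_rot: [3.142, -0.001, 0.629]
force: [5.2, 2.9, -5.1]
grip_width: 0.0096
15.1 0.05833191299103754 -143.71267136648333 [ 5.17751468  2.91463478 -5.12728397] 36.02020629757639 0.009569497839847188
```

View pics/s7.png

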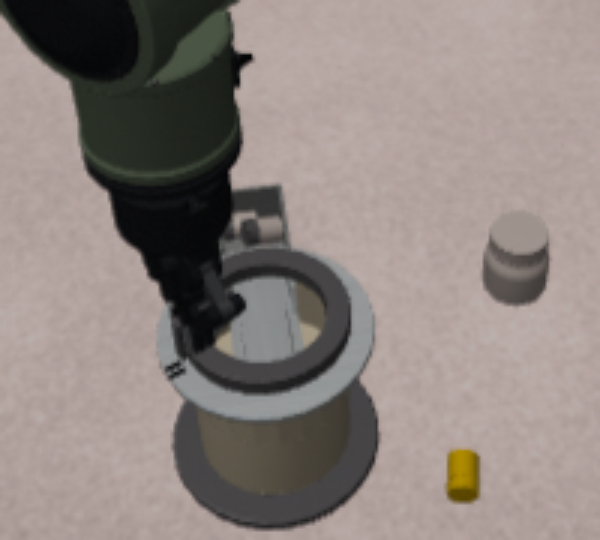

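View pics/t7.png

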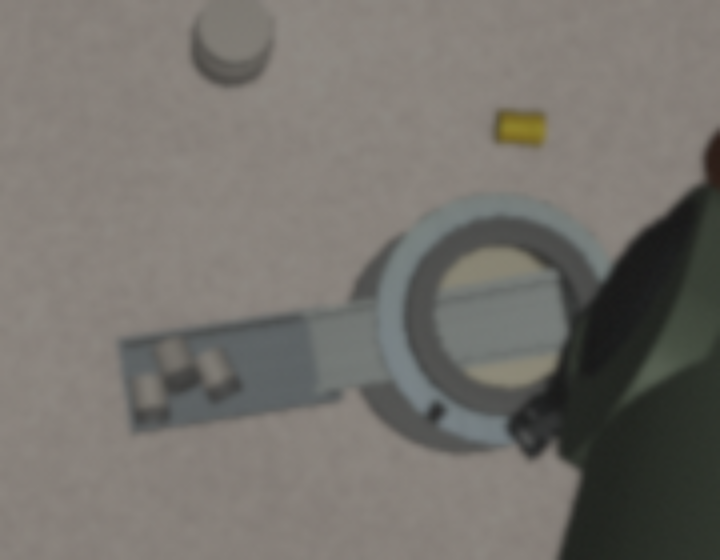

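All three vials lie in the dish, at (175,362), (220,372) and (150,397), and the drum and chute are empty. I'll turn the collar back by about 1.25 rad.

```bash
python3 -m inch '[{"dx":0.3,"dy":-6,"dz":0,"rx":0,"ry":0,"rz":0.103,"hand":1},{"dx":0.3,"dy":-6,"dz":0,"rx":0,"ry":0,"rz":0.103,"hand":1},{"dx":0.3,"dy":-6,"dz":0,"rx":0,"ry":0,"rz":0.103,"hand":1},{"dx":0.3,"dy":-6,"dz":0,"rx":0,"ry":0,"rz":0.103,"hand":1},{"dx":0.3,"dy":-6,"dz":0,"rx":0,"ry":0,"rz":0.103,"hand":1},{"dx":0.3,"dy":-6,"dz":0,"rx":0,"ry":0,"rz":0.103,"hand":1},{"dx":0.3,"dy":-6,"dz":0,"rx":0,"ry":0,"rz":0.103,"hand":1},{"dx":0.3,"dy":-6,"dz":0,"rx":0,"ry":0,"rz":0.103,"hand":1},{"dx":0.3,"dy":-6,"dz":0,"rx":0,"ry":0,"rz":0.103,"hand":1},{"dx":0.3,"dy":-6,"dz":0,"rx":0,"ry":0,"rz":0.103,"hand":1}]'
python3 -m inch '[{"dx":0.3,"dy":-6,"dz":0,"rx":0,"ry":0,"rz":0.103,"hand":1},{"dx":0,"dy":0,"dz":0,"rx":0,"ry":0,"rz":0,"hand":1},{"dx":0,"dy":0,"dz":0,"rx":0,"ry":0,"rz":0,"hand":1}]'
python3 chk.py s8
```

```text
clock: 16.2
position: [0.4844, -0.1663, 0.1744]
tool_rot: [-3.142, -0.001, -0.406]
force: [6.9, -1.9, -13.2]
grip_width: 0.0094
clock: 16.5
position: [0.4869, -0.1611, 0.1744]
tool_rot: [3.142, -0.001, -0.503]
force: [6.3, -0.2, -10.5]
grip_width: 0.0095
16.5 0.05797700878732879 151.75263813183219 [  6.2544181   -0.24233828 -10.53378602] -28.8477269119971 0.009450833407486382
```

```bash
python3 -m inch '[{"dx":0.2,"dy":-3.5,"dz":0,"rx":0,"ry":0,"rz":0.06,"hand":1},{"dx":0.2,"dy":-3.5,"dz":0,"rx":0,"ry":0,"rz":0.06,"hand":1},{"dx":0,"dy":0,"dz":0,"rx":0,"ry":0,"rz":0,"hand":1},{"dx":0,"dy":0,"dz":0,"rx":0,"ry":0,"rz":0,"hand":1},{"dx":0,"dy":0,"dz":0,"rx":0,"ry":0,"rz":0,"hand":1}]'
python3 chk.py s9
python3 -m inch '[{"dx":0,"dy":0,"dz":0,"rx":0,"ry":0,"rz":0,"hand":-0.3},{"dx":0,"dy":0,"dz":0,"rx":0,"ry":0,"rz":0,"hand":-0.3},{"dx":0,"dy":0,"dz":0,"rx":0,"ry":0,"rz":0,"hand":-0.3},{"dx":0,"dy":0,"dz":-20,"rx":0,"ry":0,"rz":0,"hand":-0.3},{"dx":0,"dy":0,"dz":-40,"rx":0,"ry":0,"rz":0,"hand":-0.3},{"dx":0,"dy":0,"dz":-40,"rx":0,"ry":0,"rz":0,"hand":-0.3},{"dx":0,"dy":0,"dz":0,"rx":0,"ry":0,"rz":0,"hand":-0.3},{"dx":0,"dy":0,"dz":0,"rx":0,"ry":0,"rz":0,"hand":-0.3}]'
cat > fin.py <<'E'
from h import *
import sys
n='wrist'
K=cal(n);p,d=bot.grab_frame(n);P=cloud(K,d)[d>0]
cv2.imwrite(f'pics/{sys.argv[1]}.png',p[:,:,::-1])
def rng(lo,hi,r): return P[(P[:,2]>lo)&(P[:,2]<hi)&(np.hypot(P[:,0]-.538,P[:,1]+.1885)<r)]
c,r=cv2.minEnclosingCircle(rng(.142,.152,.1)[:,:2].astype(np.float32));print('flange',c,r)
Q=rng(.196,.210,.085); e=cv2.minAreaRect(Q[:,:2].astype(np.float32));print('ear',len(Q),e)
az=lambda q:np.degrees(np.arctan2(q[1]-c[1],q[0]-c[0]))%360
print('ear az',az(e[0]))
for t,h in(('lock_mark',.15),('open_mark',.147),('collar_ear',.19)):
    for q in bot.tip_of(n,t)[:2]: w=onz(K,*q['centre'],h);print(t,round(q['score'],2),np.round(q['centre']),w,az(w),np.hypot(w[0]-c[0],w[1]-c[1]))
E
python3 fin.py w10
```

```text
clock: 17.05
position: [0.4905, -0.1554, 0.1744]
tool_rot: [-3.141, -0.001, -0.621]
force: [6.5, 0.1, -8.9]
grip_width: 0.0094
17.05 0.05790142220536728 145.12991326481387 [ 6.54651262  0.10913457 -8.91623949] -35.5842259031963 0.00941226660339404
clock: 17.9
position: [0.4902, -0.1555, 0.2748]
tool_rot: [-3.14, -0.001, -0.622]
force: [-0.7, 0.2, -1.0]
grip_width: 0.0551
flange (0.5387064814567566, -0.18831536173820496) 0.08177308738231659
ear 374 ((0.49049994349479675, -0.1545695662498474), (0.009118815883994102, 0.025307467207312584), 54.57781982421875)
ear az 145.00700750503978
lock_mark 0.67 [208. 254.] [ 0.47418336 -0.14115068  0.15      ] 143.8341881780802 0.07992333966431604
lock_mark 0.16 [200. 256.] [ 0.48058683 -0.14784922  0.15      ] 145.1522134766622 0.0708195050121543
open_mark 0.84 [155. 328.] [ 0.47621037 -0.23146316  0.147     ] 214.62149798766166 0.07594403268703621
collar_ear 0.87 [201. 258.] [ 0.48843653 -0.15550913  0.19      ] 146.87147933087996 0.060027633114950386
```

View pics/w10.png

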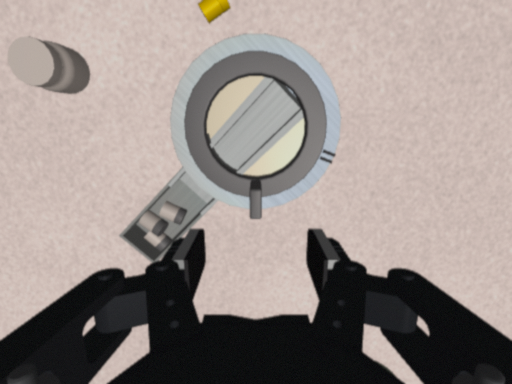

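```bash
python3 -m inch '[{"dx":-30,"dy":0,"dz":-30,"rx":0,"ry":0,"rz":0,"hand":-0.3},{"dx":-30,"dy":0,"dz":-30,"rx":0,"ry":0,"rz":0,"hand":-0.3},{"dx":0,"dy":40,"dz":0,"rx":0,"ry":0,"rz":0,"hand":-0.3},{"dx":0,"dy":40,"dz":0,"rx":0,"ry":0,"rz":0,"hand":-0.3},{"dx":0,"dy":40,"dz":0,"rx":0,"ry":0,"rz":0,"hand":-0.3},{"dx":0,"dy":0,"dz":0,"rx":0,"ry":0,"rz":0,"hand":-0.3},{"dx":0,"dy":0,"dz":0,"rx":0,"ry":0,"rz":0,"hand":-0.3}]'
python3 chk.py s11; python3 - <<'E'
from h import *
K=cal('top');p,d=bot.grab_frame('top');cv2.imwrite('pics/t11.png',cv2.resize(p[140:280,220:400,::-1],None,fx=4,fy=4))
P=cloud(K,d)[d>0];Q=P[(abs(P[:,2]-.05)<.006)&(np.hypot(P[:,0]-.509,P[:,1]+.018)<.1)]
print(cv2.minAreaRect(Q[:,:2].astype(np.float32)))
E
```

```text
clock: 18.8
position: [0.371, -0.2185, 0.334]
tool_rot: [3.142, 0.001, -0.624]
force: [0.6, -0.1, 0.1]
grip_width: 0.0551
18.8 0.1697112822652827 -169.83055638817012 [ 0.5553443  -0.09034463  0.08639523] -35.74546822066343 0.05506332337125492
((0.5089649558067322, -0.01906682550907135), (0.06614113599061966, 0.14818598330020905), 9.707060813903809)
```

View pics/s11.png

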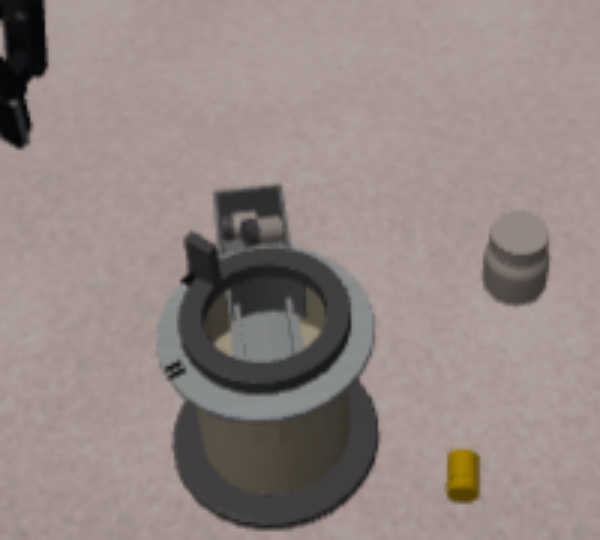

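View pics/t11.png

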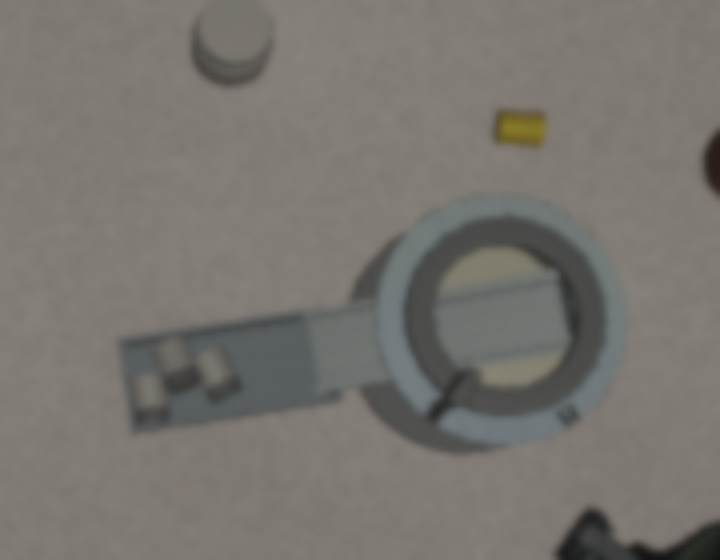

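The ear (450,395) points straight at the broad bar (437,412). The dish is under the chute with all three vials in it, and the arm is clear, so I'm handing in.

```bash
python3 -c "
from workcell import bot
bot.job_done();print(bot.observe()['clock'])"
```

```text
the job is handed in; nothing more can be done
the job is handed in; nothing more can be done
```

I stood the dish on the bench under the chute mouth and turned the collar by its ear to about 1.25 rad. All three vials rolled into the dish. I then turned the collar back to the locked mark, let go, moved the arm clear and handed in at about 19 s.

**Last checks:**
- **Collar:** the ear is at an azimuth of 145.0°. The locked mark is at about 144–146°, worked out from both marks, because the ear hides most of the locked mark itself. The difference is at most about 0.02 rad, well inside the allowed 0.10.
- **Dish and vials:** the dish is at (0.509, −0.019), lined up with the chute. All three vials are in it, and the drum and chute are empty.
- **Bystanders:** the arm never went near the jar, the carton, the wash bottle or the yellow vial. The jar and the yellow vial look unmoved in the final pictures. The carton and most of the bottle were outside those crops, so I did not re-check them at the end.
- **Forces:** the highest wrist force I read was about 15 N, while turning the collar. I only read it at the end of each move.

No check failed. The networks' estimates of the locked mark differed by 1–2°, which does not matter for the result.

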